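Clear the jammed sprue-base chute and count out the order

ROBOT

A 6-joint arm with a two-finger parallel gripper is mounted at the origin on the work surface. World frame = base frame: x ahead of the robot, y to its left, z up, the work surface at z = 0. Lengths are in m, angles in rad, forces in N, time in s.
With the tool pointing down it reaches from about 0.275 to 0.875 m from the base axis. Payload 12.5 kg.
Tool frame: the origin (TCP) lies on the centre line of the jaws, within the pads' length; the fingertips stand 19 mm ahead of it and the grasp point (between the pads) is the TCP; y points along the fingers, z is the direction in which the jaws open and shut, and the axes are right-handed (so a half turn about y gives the same grasp; the last joint's range is limited). The gripper opens to 85 mm and grips with 20 to 120 N. Pads are 22 mm wide; open, the fingers measure 114 mm over their backs; the gripper's body (76 mm by 85 mm) begins 54 mm behind the grasp point. The pads swing forward as they close: fully open they stand 13 mm farther back than shut.
Start: joints at [-1.309, 0.351, 1.652, -0, 1.139, -0.085], TCP at [0.187, -0.517, 0.25] pointing down, gripper open.
Joint ranges: [-2.75, 2.75], [-0.79, 2.1], [0.01, 2.65], [-1.57, 4.71], [0.07, 3.14], [-2.87, 2.87]. Speed limits (rad/s): [2.22, 2.22, 2.79, 3.14, 3.14, 3.14].

INTERFACE

Orientations are given as [roll, pitch, yaw] about the fixed x, y, z axes, in that order (R = Rz(yaw) Ry(pitch) Rx(roll)).
In Python, from station import arm, grab_frame, camera_info gives the robot as it stands.
- The arm moves only by the tool step_arm, never from a script. Its argument "rows" is a list that holds one entry, the list of rows, each a list of 5 numbers: the opening, from 0 (shut) to 1 (fully open), then the shift along the tool's x, y, z in cm, then the turn about the tool's y in degrees. In form: [[[jaw, tx, ty, tz, roll], ...]]. A call has 1 to 5 rows; each row is the pose to reach, as a shift and turn from the pose commanded when the call began, along the tool's axes at that moment; what a row does not reach only later rows make up. A row lasts 1/12 s, in which the tool goes at most 41.7 mm and 7.16 degrees, less where a joint would pass 70% of its speed; a pose out of reach is approached as far as the arm can. A call with a gripper value outside its range is refused whole. The fingers move at their own pace and stop on an object; the grip force is fixed at half the most. Time passes only in rows, so rows that repeat a pose let the fingers close. It gives the time, the measured TCP pose, the force and the opening at its end, in the units of the state.
- arm.state(): the state, without advancing time (a new reading comes with each control period).
- grab_frame(name): name is "scene" or "top" or "wrist"; returns the picture (480x640x3 uint8, red, green, blue); there is no depth.
- camera_info(name): a dict with "K" (3x3 intrinsics, pixels), "R" (3x3) and "t" (3): a world point X has camera coordinates R X + t; the wrist camera has in their place "hand_eye" (4x4, takes a point from camera to tool coordinates, whose origin is the TCP and whose axes are the tool frame's). Camera axes: x right, y down, z forward; pixel columns grow to the right and rows downward; lengths in m; the calibration is good to about 2 mm. The wrist camera is an equidistant fisheye: a pixel r from the principal point sees the ray r / f radians off the axis. A picture is of the moment at which its call begins: read the wrist's pose just before it. camera_info takes no time and is no camera call.
- arm.close_job(): hands the job in, once; it reports no verdict.
The state is a dict: "clock": time; "joints": joint angles; "joint_vel": joint speeds; "joint_efforts": joint torques, N m; "ee_pos": TCP position; "tool_rot": TCP orientation; "ft_force": force on the tool from outside, world axes, zero at the start; "ft_torque": the same for the moment, N m; "width": finger opening in m.
Only numpy, scipy, OpenCV 4.12 (cv2) and the standard library are available. Lean on these libraries where they do the work, as an engineer would, in place of code of your own. Each camera call takes 0.05 s, during which the arm holds its last target. There are 200 camera calls.

TASK

The feed chute of sprue bases is jammed: first lift the yellow faulty base out of it and put it in the orange scrap tray, so that the bases behind roll down. Then clear the chute and the bench: every black base goes into the grey counting box (also the stray one on the bench, if there is one), every blue one is an extra and goes into the blue return bin. Once all the black ones are in, shut the counting box's lid fully, and do not knock over the wax tree beside the bins.

Things in the scene. Friction and masses are not known exactly. Their poses are not given: they have to be found in the camera images.
- faulty_c (a point): the jammed, faulty base: a yellow disc 60 mm across and 20 mm thick, on edge in the chute, a dark red wax runner (10 mm round bar, 48 mm long) stuck through its centre along its axis, sticking out 14 mm from each face and caught behind the two red posts on the chute's walls; it comes free straight upwards. The point is its centre; its y axis is the disc's axis.
- black1_c (a point): black: a round sprue base, a solid disc 60 mm across and 20 mm thick, 60 g; the point is its centre, its own y axis is the disc's axis (square to its flat faces), its x and z axes turn as it rolls. Stands on edge in the chute at the start. May be absent.
- black2_c (a point): black: a round sprue base, a solid disc 60 mm across and 20 mm thick, 60 g; the point is its centre, its own y axis is the disc's axis (square to its flat faces), its x and z axes turn as it rolls. Stands on edge in the chute at the start. May be absent.
- black3_c (a point): black: a round sprue base, a solid disc 60 mm across and 20 mm thick, 60 g; the point is its centre, its own y axis is the disc's axis (square to its flat faces), its x and z axes turn as it rolls. Stands on edge in the chute at the start.
- black4_c (a point): black: a round sprue base, a solid disc 60 mm across and 20 mm thick, 60 g; the point is its centre, its own y axis is the disc's axis (square to its flat faces), its x and z axes turn as it rolls. Lies flat on the bench at the start. May be absent.
- blue1_c (a point): blue: a round sprue base, a solid disc 60 mm across and 20 mm thick, 60 g; the point is its centre, its own y axis is the disc's axis (square to its flat faces), its x and z axes turn as it rolls. Stands on edge in the chute at the start. May be absent.
- blue2_c (a point): blue: a round sprue base, a solid disc 60 mm across and 20 mm thick, 60 g; the point is its centre, its own y axis is the disc's axis (square to its flat faces), its x and z axes turn as it rolls. Stands on edge in the chute at the start. May be absent.
- blue3_c (a point): blue: a round sprue base, a solid disc 60 mm across and 20 mm thick, 60 g; the point is its centre, its own y axis is the disc's axis (square to its flat faces), its x and z axes turn as it rolls. Stands on edge in the chute at the start. May be absent.
- chute: fixed aluminium gravity feed chute, 410 mm long; origin on the table under its low end, x level, pointing uphill, y across, z up. Its track slopes at 0.22 rad, 35 mm above the table at the origin, 22 mm wide between walls 6 mm thick and 20 mm high, so a base on edge stands 40 mm clear of the walls and can be pinched across its 20 mm from above. Two red posts on the walls reach 33 mm above the track.
- chute_stop (a point): where the centre of a base lies when it has rolled fully down against the yellow stop (36 mm high above the track) at the chute's low end: 30 mm above the track. Bases roll down by themselves until they meet the next one or this stop. The red posts stand about 57 mm uphill of it
- box: fixed grey counting box, open on top under a clear hinged lid: outside 170 (x) by 220 (y) by 78 mm high, walls and floor 5 mm; origin at the centre of its underside; the lid's hinge runs along its +x rim
- lid (a joint): angle of the clear lid of the counting box, rad: 0 shut, 1.9 fully open (just past upright). Its hinge is stiff: the lid stays where it is left (about 2 to 4 N at 100 mm from the hinge moves it). Lid 170 by 220 mm, 6 mm thick, with a black knob
- lid_hinge (a point): middle of the lid's hinge line, on the box's +x rim, on the lid's underside; its axes turn with the lid: from the hinge the lid extends along its -x axis, its top side looks along +z, its y axis lies along the hinge
- lid_handle (a point): outer end of the black knob on the lid's top side: 140 mm from the hinge line, on the lid's midline, 35 mm above the lid's top face
- bin: loose blue return bin, open on top: outside 150 by 150 by 40 mm high, walls 4 mm, 350 g; origin at the centre of its underside, z up
- scrap: loose orange scrap tray, open on top: outside 130 by 130 by 40 mm high, walls 4 mm, 350 g; origin at the centre of its underside, z up
- tree: a bystander: fragile dark red wax tree on a round black base 72 mm across, about 130 mm tall, standing upright; origin at the centre of its underside, z up

How it is judged:
By the outcome, as a careful person would: the job done as asked, in the order asked, and still so for the second after the job is handed in, with the robot touching nothing.
Of black1, blue1 only 1 to 1 are there at a start; the rules pass over those that are not, and their reading is None.
Of black2, blue2 only 1 to 1 are there at a start; the rules pass over those that are not, and their reading is None.
Of blue3, black4 only 1 to 2 are there at a start; the rules pass over those that are not, and their reading is None.
At some moment in a run one of bin, scrap may be knocked a few centimetres aside while the robot is not near it.
Once in a run the grip may slacken for a moment while it holds something.
It also fails if it takes over 210 s, if anything falls off the work surface, if the arm or the gripper's body presses on something with over 40 N, if the wrist force passes 120 N, or if a joint passes its speed limit or range.

## Working session

There is one attempt and no reset: what is moved stays moved. The work goes in short steps, Python scripts to look and compute and a tool call to move; the robot and the scene stay as the last step left them, time stands still between calls to the robot, and variables do not carry over. Pictures are saved under pics/ and viewed, about 12 in all and at most 16, crops included, and the job is handed in when it is done.

Besides the shell and the picture viewer there is one more tool, called after "Request:" as name(argument=value, ...) on one line, values as JSON. step_arm: Moves the arm, as the interface text tells. Its arguments: {"type":"object","properties":{"rows":{"type":"array","items":{"type":"array","items":{"type":"array","items":{"type":"number"}}}}},"required":["rows"]}

```bash
mkdir -p pics; cat > h.py <<'E'
import numpy as np, cv2
from station import arm, grab_frame, camera_info
from scipy.spatial.transform import Rotation as Ro
def save(name,fn,crop=None,sc=1):
    im=grab_frame(name)[:,:,::-1]
    cv2.imwrite('pics/raw_'+fn,im)
    if crop: im=im[crop[1]:crop[3],crop[0]:crop[2]]
    if sc!=1: im=cv2.resize(im,None,fx=sc,fy=sc,interpolation=cv2.INTER_CUBIC)
    cv2.imwrite('pics/'+fn,im)
def px(name,u,v,z):
    c=camera_info(name);K=np.array(c['K']);R=np.array(c['R']);t=np.array(c['t'])
    d=R.T@np.linalg.solve(K,[u,v,1.]);o=-R.T@t
    return o+d*(z-o[2])/d[2]
def proj(name,X):
    c=camera_info(name);p=np.array(c['K'])@(np.array(c['R'])@np.array(X)+np.array(c['t']));return p[:2]/p[2]
def pose():
    s=arm.state();return np.array(s['ee_pos']),Ro.from_euler('xyz',s['tool_rot']).as_matrix()
def tool(target):
    p,R=pose();return np.round(R.T@(np.array(target)-p)*100,2)
E
python3 - <<'E'
from h import *
s=arm.state();print(s);p,R=pose();print(R.round(3))
save('scene','s1.png');save('top','t1.png')
for n in('scene','top'):
    c=camera_info(n);R=np.array(c['R']);print(n,-R.T@np.array(c['t']),R[2])
print(camera_info('wrist'))
E
```

```text
{'clock': 0.0, 'joints': array([-1.30863594e+00,  3.51207030e-01,  1.65243157e+00, -1.17435358e-05,
        1.13911488e+00, -8.46299871e-02]), 'joint_vel': array([-6.65680264e-04, -1.43253371e-03,  1.70810215e-03, -2.26319321e-04,
       -6.32735930e-05,  4.32502171e-04]), 'joint_efforts': array([-3.23332706e-04, -5.06099439e+01, -2.91409135e+01, -8.45038880e-05,
        4.45742713e-03,  1.02030043e-06]), 'ee_pos': array([ 0.18685851, -0.51694946,  0.24977157]), 'tool_rot': array([-1.57195390e+00,  8.75010556e-05, -2.79479741e+00]), 'ft_force': array([-0.47813823,  0.01916143,  0.22083352]), 'ft_torque': array([-0.01201382,  0.05330837,  0.01937558]), 'width': 0.0850839180221484}
[[-0.94  -0.     0.34 ]
 [-0.34   0.001 -0.94 ]
 [-0.    -1.    -0.001]]
scene [ 0.94998253 -0.69551713  1.13642567] [-0.3242154   0.50791683 -0.7980632 ]
top [ 0.38485036 -0.03575159  1.14382801] [ 0.14613313 -0.01315068 -0.98917752]
{'K': array([[371.64829954,   0.        , 316.84111713],
       [  0.        , 371.64829954, 241.79126308],
       [  0.        ,   0.        ,   1.        ]]), 'hand_eye': array([[ 8.12508435e-04,  9.53118572e-01,  3.02595981e-01,
        -7.64579793e-02],
       [ 8.68272075e-04, -3.02596640e-01,  9.53118314e-01,
        -1.23358467e-01],
       [ 9.99999293e-01, -5.11681029e-04, -1.07342856e-03,
        -2.60731967e-04],
       [ 0.00000000e+00,  0.00000000e+00,  0.00000000e+00,
         1.00000000e+00]])}
```

View pics/s1.png

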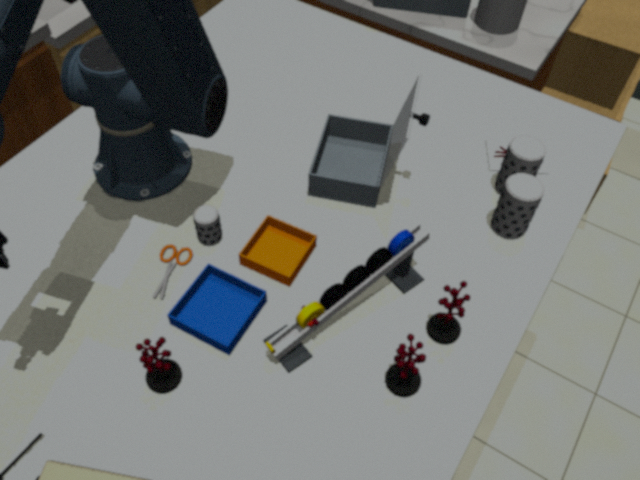

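View pics/t1.png

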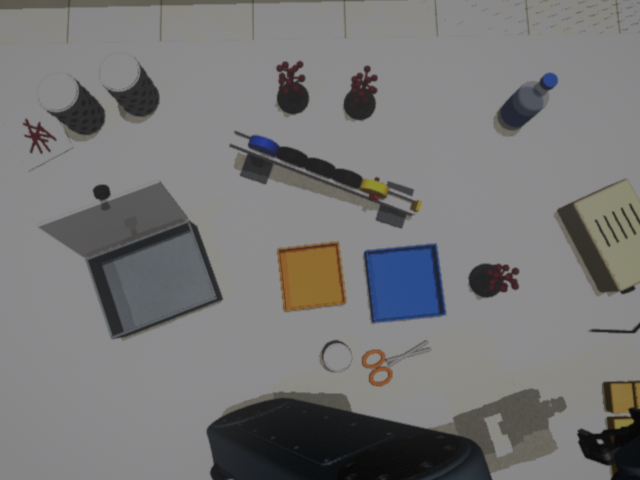

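```bash
python3 - <<'E'
import cv2
im=cv2.imread('pics/raw_t1.png')
c=cv2.resize(im[120:240,225:435],None,fx=3.8,fy=3.8,interpolation=cv2.INTER_CUBIC);cv2.imwrite('pics/t1c.png',c)
E
```

```text
(no output)
```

View pics/t1c.png

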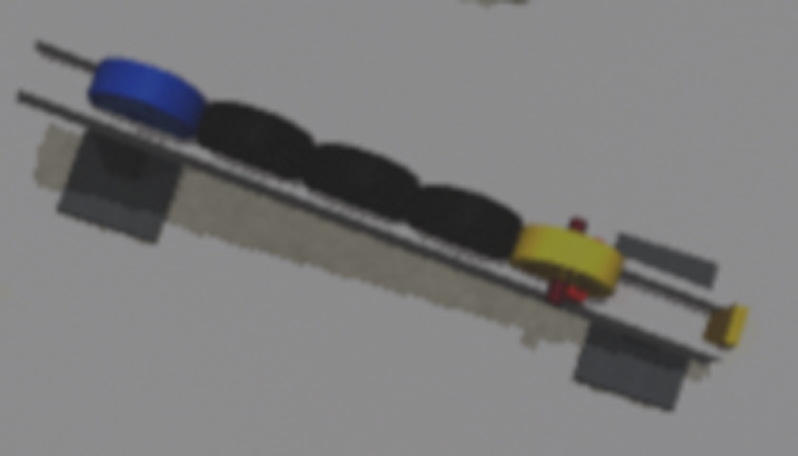

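```bash
cat > chute.py <<'E'
from h import *
from scipy.optimize import least_squares
def P(q,x,y,h): # x level dist, h perpendicular above track (approx)
    s=np.tan(.22); X=x-h*np.sin(.22); Z=.035+x*s+h*np.cos(.22)
    c,k=np.cos(q[2]),np.sin(q[2]); return np.array([q[0]+c*X-k*y,q[1]+k*X+c*y,Z])
E
python3 - <<'E'
from chute import *
L=.41*np.cos(.22)
cr=lambda u,v:(225+u/3.8,120+v/3.8)
obs=[(L,-.014,.02,cr(38,45)),(L,.014,.02,cr(20,96)),(.0,.014,.02,cr(713,358)),(0,0,.036,cr(736,308))]
f=lambda q:np.concatenate([proj('top',P(q,*o[:3]))-o[3] for o in obs])
r=least_squares(f,[.55,-.1,1.3]);q=r.x;print(q,f(q).round(1))
for u,v in [cr(147,70),cr(255,115),cr(360,158),cr(468,200),cr(570,238)]:
    print(px('top',u,v,.12))
# box, bin, scrap
for n,pts,z in [('scrap',[(278,248),(338,242),(345,303),(283,310)],.04),('bin',[(365,250),(436,244),(444,314),(372,321)],.04),('box',[(87,260),(192,222),(221,298),(121,336)],.078),('treebase',[(485,280)],0.01),('cup',[(337,356)],.06)]:
    w=np.array([px('top',*p,z) for p in pts]);print(n,w.round(3).tolist(),w.mean(0).round(3))
    if len(w)>1:print([np.linalg.norm(w[i]-w[i-1]).round(3) for i in range(4)])
E
```

```text
[ 0.59289338 -0.26629442  1.24891171] [-3.1 -1.  -2.9 -1.2  3.8 -2.   2.7  3.9]
[0.72269295 0.04485663 0.12      ]
[ 0.69709509 -0.01130988  0.12      ]
[ 0.67274976 -0.06562281  0.12      ]
[ 0.64903525 -0.12122407  0.12      ]
[ 0.62763628 -0.17350893  0.12      ]
scrap [[0.512, 0.024, 0.04], [0.521, -0.102, 0.04], [0.395, -0.112, 0.04], [0.384, 0.015, 0.04]] [ 0.453 -0.044  0.04 ]
[np.float64(0.128), np.float64(0.126), np.float64(0.127), np.float64(0.128)]
bin [[0.503, -0.157, 0.04], [0.512, -0.307, 0.04], [0.367, -0.315, 0.04], [0.357, -0.166, 0.04]] [ 0.435 -0.236  0.04 ]
[np.float64(0.147), np.float64(0.149), np.float64(0.145), np.float64(0.149)]
box [[0.492, 0.404, 0.078], [0.564, 0.195, 0.078], [0.41, 0.136, 0.078], [0.341, 0.332, 0.078]] [0.452 0.267 0.078]
[np.float64(0.167), np.float64(0.221), np.float64(0.165), np.float64(0.207)]
treebase [[0.436, -0.414, 0.01]] [ 0.436 -0.414  0.01 ]
cup [[0.29, -0.091, 0.06]] [ 0.29  -0.091  0.06 ]
```

```bash
python3 - <<'E'
from chute import *
cr=lambda u,v:(225+u/3.8,120+v/3.8)
top=[(147,78),(258,122),(363,164),(470,206),(570,247)]
L=.41*np.cos(.22)
# unknown ox,oy,yaw,x_yellow ; discs spaced 60 along the slope, top at h=.06 (vertical top)
def f(q):
    r=[]
    for i,t in enumerate(top):
        x=q[3]+.06*np.cos(.22)*(4-i); p=P(q,x,0,.03); p[2]+=.03
        r.append(proj('top',p)-np.array(cr(*t)))
    for (x,y,h,o) in [(L,-.014,.02,cr(38,45)),(L,.014,.02,cr(20,96)),(0,0.014,.02,cr(713,358)),(0,0,.036,cr(736,308))]:
        r.append(proj('top',P(q,x,y,h))-o)
    return np.concatenate(r)
r=least_squares(f,[.57,-.26,1.2,.1],loss='soft_l1');q=r.x;print(q,f(q).round(1))
c=P(q,q[3],0,.03);print('yellow c',c)
c[2]=.25;print(tool(c))
E
```

```text
[ 0.59132238 -0.26869964  1.23434649  0.1037137 ] [-1.6  0.7 -1.3  0.4  0.   0.4  0.2  0.2  1.7 -0.  -0.8 -2.9 -0.8 -3.2
  4.8 -1.3  3.9  4.7]
yellow c [ 0.62340084 -0.17698072  0.08746932]
[-52.61   0.   -17.14]
```

Request:
step_arm(rows=[[[1,-19.5,0,-6.3,0],[1,-19.5,0,-6.3,0],[1,-19.5,0,-6.3,0],[1,-19.5,0,-6.3,0],[1,-19.5,0,-6.3,0]]])

```text
clock: 0.52
ee_pos: [0.3503, -0.39, 0.2501]
tool_rot: [-1.571, -0.0, -2.795]
ft_force: [0.5, -1.1, 0.3]
width: 0.0856
```

Request:
step_arm(rows=[[[1,-19.5,0,-6.3,0],[1,-19.5,0,-6.3,0],[1,-19.5,0,-6.3,0],[1,-19.5,0,-6.3,0],[1,-19.5,0,-6.3,0]]])

```text
clock: 0.93
ee_pos: [0.5124, -0.2642, 0.2501]
tool_rot: [-1.571, -0.0, -2.794]
ft_force: [0.3, -0.0, 0.2]
width: 0.0853
```

Request:
step_arm(rows=[[[1,-13.6,0,-4.5,-35],[1,-13.6,0,-4.5,-35],[1,-13.6,0,-4.5,-35],[1,-13.6,0,-4.5,-35],[1,-13.6,0,-4.5,-35]]])

```text
clock: 1.35
ee_pos: [0.6259, -0.1745, 0.2493]
tool_rot: [-1.572, 0.0, -2.174]
ft_force: [0.3, -0.9, -0.8]
width: 0.0856
```

Request:
step_arm(rows=[[[1,0,0,0,-15.8],[1,0,0,0,-15.8],[1,0,0,0,-15.8],[1,0,0,0,-15.8]]])

```text
clock: 1.68
ee_pos: [0.6234, -0.1775, 0.2498]
tool_rot: [-1.572, 0.0, -1.907]
ft_force: [-0.6, 0.2, 0.1]
width: 0.0855
```

```bash
cat >> h.py <<'E'
HE=np.array(camera_info('wrist')['hand_eye']);WK=np.array(camera_info('wrist')['K'])
def wray(u,v):
    d=np.array([u-WK[0,2],v-WK[1,2]])/WK[0,0];th=np.linalg.norm(d)
    return np.append(np.sin(th)*d/max(th,1e-9),np.cos(th))
def wpx(u,v,z,pr=None):
    p,R=pr or pose();o=p+R@HE[:3,3];d=R@HE[:3,:3]@wray(u,v);return o+d*(z-o[2])/d[2]
def wproj(X,pr=None):
    p,R=pr or pose();c=HE[:3,:3].T@(R.T@(np.array(X)-p)-HE[:3,3])
    th=np.arctan2(np.hypot(c[0],c[1]),c[2]);n=c[:2]/np.hypot(c[0],c[1]);return WK[:2,2]+WK[0,0]*th*n
E
python3 - <<'E'
from h import *
s=arm.state();p,R=pose();print(s['clock'],s['joints'].round(2),p,R.round(3));save('wrist','w1.png')
print(wproj([.6234,-.177,.117]))
E
```

```text
1.6833 [-0.35  0.53  1.38  0.    1.23 -0.01] [ 0.62339934 -0.17748146  0.24981592] [[-0.33  -0.001  0.944]
 [-0.944  0.    -0.33 ]
 [-0.    -1.    -0.001]]
[318.27053163 235.58879544]
```

View pics/w1.png

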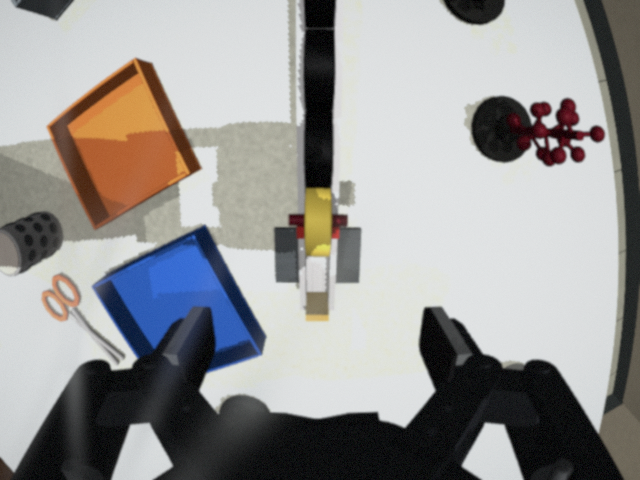

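```bash
python3 - <<'E'
from h import *
a=wpx(295,219,.0875);b=wpx(342,219,.0875);print(a,b,np.linalg.norm(a-b),(a+b)/2)
print('stop',wpx(318,320,.045),'disc ctr line',[wpx(318.5,v,z).round(4) for v,z in((188,.0875),(255,.0875))])
print('wall', wpx(303,300,.06),wpx(300,60,.14))
print('tool',tool((a+b)/2),wproj([.6234,-.177,.0875]))
E
```

```text
[ 0.60770158 -0.16623942  0.0875    ] [ 0.64286359 -0.17862589  0.0875    ] 0.03727990935784209 [ 0.62528258 -0.17243266  0.0875    ]
stop [ 0.58677525 -0.28098324  0.045     ] disc ctr line [array([ 0.6335, -0.149 ,  0.0875]), array([ 0.6152, -0.201 ,  0.0875])]
wall [ 0.58347108 -0.2478271   0.06      ] [ 0.65249991 -0.06045518  0.14      ]
tool [-0.55 16.24  0.02] [318.17594489 224.98226016]
```

Request:
step_arm(rows=[[[0.7,-0.5,4,0,0],[0.7,-0.5,8,0,0],[0.7,-0.5,11,0,0],[0.7,-0.5,13.4,0,0],[0.7,-0.5,13.4,0,0]]])

```text
clock: 2.15
ee_pos: [0.6226, -0.1721, 0.111]
tool_rot: [-1.579, 0.0, -1.91]
ft_force: [-0.9, -0.4, -0.0]
width: 0.0599
```

Request:
step_arm(rows=[[[0,0,0,0,0],[0,0,0,0,0],[0,0,0,0,0],[0,0,0,0,0],[0,0,0,0,0]]])

```text
clock: 2.57
ee_pos: [0.6261, -0.1733, 0.1186]
tool_rot: [-1.567, -0.0, -1.908]
ft_force: [-1.3, 0.8, 5.5]
width: 0.0178
```

Request:
step_arm(rows=[[[0,0,0,0,0],[0,0,0,0,0],[0,0,-1,0,0],[0,0,-2,0,0],[0,0,-3,0,0]]])

```text
clock: 2.98
ee_pos: [0.6254, -0.1732, 0.1482]
tool_rot: [-1.57, -0.0, -1.908]
ft_force: [-0.2, -1.6, -1.1]
width: 0.0181
```

```bash
python3 - <<'E'
from h import *
s=arm.state();print(s['clock'],s['width'],s['ee_pos'],s['ft_force']);save('wrist','w2.png')
E
```

```text
2.9833 0.018141609770048153 [ 0.62540979 -0.17317995  0.14821696] [-0.16576927 -1.56583363 -1.11622459]
```

View pics/w2.png

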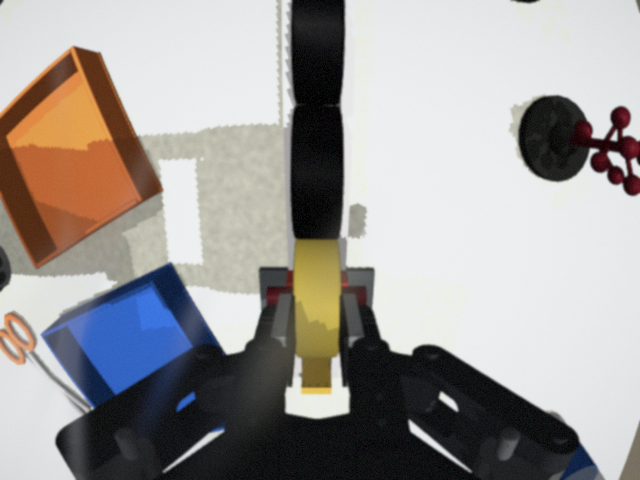

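Request:
step_arm(rows=[[[0,0,-3,0,0],[0,0,-6,0,0],[0,0,-9,0,0],[0,0,-9,0,0]]])

```text
clock: 3.37
ee_pos: [0.6273, -0.1735, 0.2436]
tool_rot: [-1.561, 0.0, -1.908]
ft_force: [-0.2, -1.0, 0.1]
width: 0.018
```

Request:
step_arm(rows=[[[0,-1,0,-3,0],[0,-2,0,-7,0],[0,-3.2,0,-10.5,0],[0,-4.4,0,-14,0],[0,-5.5,0,-17.5,0]]])

```text
clock: 3.78
ee_pos: [0.4767, -0.062, 0.2365]
tool_rot: [-1.57, 0.0, -1.908]
ft_force: [0.8, -0.5, -0.6]
width: 0.0182
```

Request:
step_arm(rows=[[[0,-0.6,0,-2,0],[0,-1,0,-3,0],[0,-1,0,-3,0]]])

```text
clock: 4.03
ee_pos: [0.4524, -0.0427, 0.2369]
tool_rot: [-1.57, 0.0, -1.907]
ft_force: [0.9, -0.5, -0.8]
width: 0.0181
```

```bash
python3 - <<'E'
from h import *
s=arm.state();print(s['clock'],s['width'],s['ee_pos'],s['ft_force']);save('wrist','w3.png');save('top','t3.png')
for n in('raw_w3.png','raw_t3.png'):
    h=cv2.cvtColor(cv2.imread('pics/'+n),cv2.COLOR_BGR2HSV)
    for nm,lo,hi in(('orange',(8,150,60),(20,255,255)),('blue',(105,130,50),(125,255,255))):
        m=cv2.inRange(h,lo,hi);k,l,st,ce=cv2.connectedComponentsWithStats(m)
        for i in range(1,k):
            if st[i,4]>150:print(n,nm,st[i],ce[i].round(1))
E
```

```text
4.0333 0.018148516145692746 [ 0.45237169 -0.04273482  0.23688788] [ 0.91566147 -0.4662622  -0.83561477]
raw_w3.png orange [  223   121   185   167 15292] [312.2 201.3]
raw_w3.png blue [ 547  152   51   73 2744] [572.6 190. ]
raw_w3.png blue [ 367  292   51   64 1780] [393.2 324.9]
raw_w3.png blue [ 289  354   62   65 3010] [320.6 387.3]
raw_w3.png blue [ 594  395   46   49 1181] [614.4 416.6]
raw_t3.png orange [281 283  17  17 200] [288.5 290.6]
raw_t3.png orange [309 289  33  17 419] [324.4 297.2]
raw_t3.png orange [363 350  29  35 275] [376.5 367.2]
raw_t3.png blue [543  73  14  14 153] [549.6  79.7]
raw_t3.png blue [309 160  28  16 258] [323.3 166.7]
raw_t3.png blue [ 367  244   78   78 4916] [403.4 283.1]
```

View pics/t3.png

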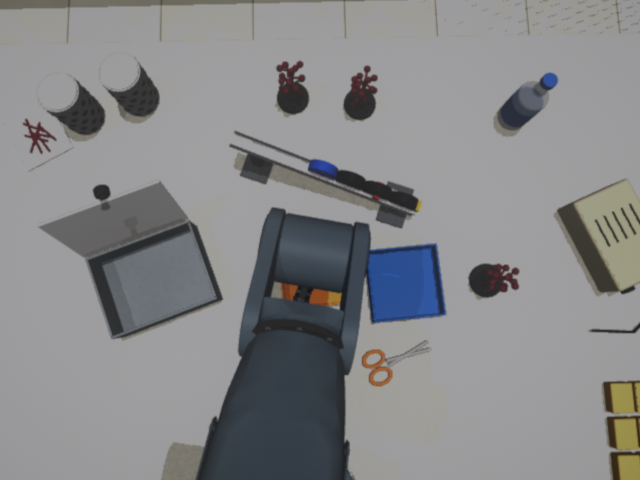

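Request:
step_arm(rows=[[[0,0,4,0,0],[0,0,8,0,0],[0,0,12,0,0],[0,0,15,0,0],[0,0,16.7,0,0]]])

```text
clock: 4.55
ee_pos: [0.4542, -0.0444, 0.0674]
tool_rot: [-1.571, 0.0, -1.909]
ft_force: [-11.1, 4.9, 56.3]
width: 0.0184
```

Request:
step_arm(rows=[[[0,0,0,0,0],[0.5,0,0,0,0],[0.5,0,0,0,0],[0.5,0,0,0,0],[0.5,0,0,0,0]]])

```text
clock: 4.97
ee_pos: [0.4537, -0.044, 0.0695]
tool_rot: [-1.57, 0.0, -1.908]
ft_force: [-0.4, -0.7, 0.3]
width: 0.0423
```

Request:
step_arm(rows=[[[0.5,0,-2,0,0],[0.5,0,-5,0,0],[0.5,0,-9,0,0],[0.5,0,-13,0,0],[0.5,0,-17,0,0]]])

```text
clock: 5.38
ee_pos: [0.4529, -0.0437, 0.2415]
tool_rot: [-1.57, 0.0, -1.908]
ft_force: [-0.0, -0.0, -0.5]
width: 0.0426
```

Request:
step_arm(rows=[[[0.6,3,0,5,0],[0.6,4.5,0,9,0],[0.6,7,0,13,0],[0.6,8.5,0,16,0],[0.6,9.5,0,18,0]]])

```text
clock: 5.8
ee_pos: [0.5929, -0.1951, 0.2397]
tool_rot: [-1.57, -0.0, -1.909]
ft_force: [0.3, 0.1, 0.9]
width: 0.0514
```

```bash
python3 - <<'E'
from h import *
s=arm.state();print(s['clock'],s['width'],s['ee_pos'],s['ft_force']);save('wrist','w4.png')
E
```

```text
5.8 0.05138609570429923 [ 0.59290282 -0.19507685  0.23968744] [0.29428115 0.06778785 0.87696499]
```

View pics/w4.png

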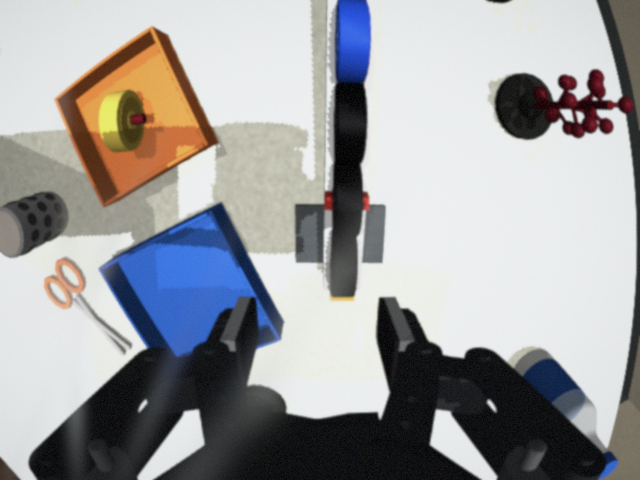

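```bash
python3 - <<'E'
from h import *
z=.0735
for u,v in((346,228),(342.5,297),(348,160)):print(wpx(u,v,z))
for t in [(.6253-.33*.065,-.1725-.944*.065,.0735)]:
    t=np.array(t);print(t,wproj(t),wproj(t+[0,0,.03]),tool(t))
m=wpx(343.5,263,.1035);print('top-mid',m,tool(m))
E
python3 - <<'E'
import cv2
im=cv2.imread('pics/raw_w4.png')[150:310,280:400]
cv2.imwrite('pics/w4c.png',cv2.resize(cv2.convertScaleAbs(im,alpha=1.6,beta=20),None,fx=3.7,fy=3.7,interpolation=2))
E
```

```text
[ 0.61645162 -0.20946696  0.0735    ]
[ 0.5945176  -0.26722771  0.0735    ]
[ 0.635352   -0.15792604  0.0735    ]
[ 0.60385 -0.23386  0.0735 ] [340.73268175 259.59208598] [343.235068   273.42434139] [ 3.01 16.57  1.87]
top-mid [ 0.60665489 -0.22591122  0.1035    ] [ 2.17 13.57  1.88]
```

View pics/w4c.png

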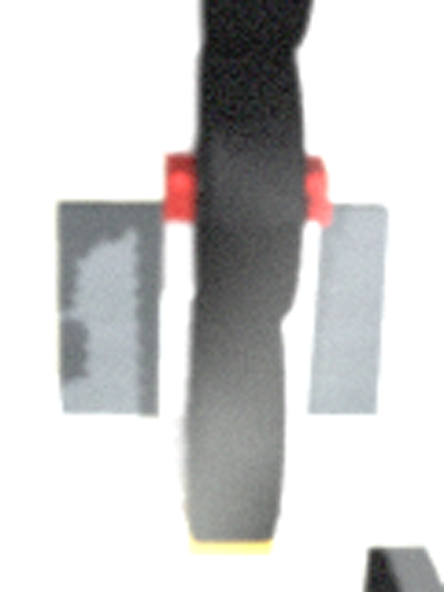

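Request:
step_arm(rows=[[[0.6,3.3,4,1.9,0],[0.6,3.3,8,1.9,0],[0.6,3.3,11.5,1.9,0],[0.6,3.3,14,1.9,0],[0.6,3.3,15,1.9,0]]])

```text
clock: 6.27
ee_pos: [0.5966, -0.2298, 0.0849]
tool_rot: [-1.577, 0.001, -1.909]
ft_force: [0.6, 0.2, -0.8]
width: 0.0512
```

Request:
step_arm(rows=[[[0,0,0,0,0],[0,0,0,0,0],[0,0,0,0,0],[0,0,0,0,0],[0,0,0,0,0]]])

```text
clock: 6.68
ee_pos: [0.6013, -0.2315, 0.0928]
tool_rot: [-1.562, -0.001, -1.908]
ft_force: [7.0, -3.5, -2.4]
width: 0.0191
```

Request:
step_arm(rows=[[[0,0,-1,0,0],[0,0,-3,0,0],[0,0,-7,0,0],[0,0,-11,0,0],[0,0,-14.5,0,0]]])

```text
clock: 7.1
ee_pos: [0.5992, -0.2304, 0.2398]
tool_rot: [-1.566, -0.0, -1.908]
ft_force: [0.1, -0.5, -0.9]
width: 0.0191
```

```bash
python3 - <<'E'
from h import *
s=arm.state();print(s['clock'],s['width'],s['ee_pos'],s['ft_force'])
for t in ((.417,.324),(.438,.262),(.459,.201)):print(tool((*t,.25)))
save('wrist','w5.png')
E
```

```text
7.1 0.019101000645641783 [ 0.5992197  -0.23041881  0.23975817] [ 0.14307357 -0.54482363 -0.93329731]
[-46.29  -1.22 -35.53]
[-41.14  -1.2  -31.49]
[-36.08  -1.18 -27.5 ]
```

View pics/w5.png

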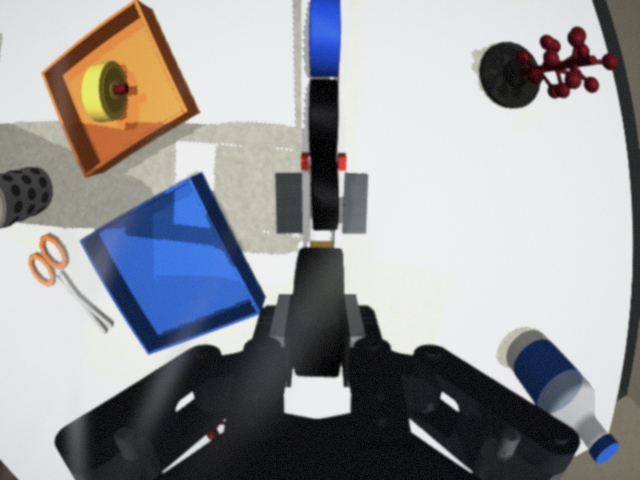

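Request:
step_arm(rows=[[[0,-3,-1.2,-2.3,0],[0,-6,-1.2,-4.6,0],[0,-9.2,-1.2,-7,0],[0,-12.4,-1.2,-9.5,0],[0,-15.6,-1.2,-12,0]]])

```text
clock: 7.57
ee_pos: [0.5366, -0.0419, 0.2486]
tool_rot: [-1.567, 0.001, -1.908]
ft_force: [0.1, -0.2, -0.7]
width: 0.0189
```

Request:
step_arm(rows=[[[0,-3.1,0,-2.4,0],[0,-6.2,0,-4.8,0],[0,-9.3,0,-7.1,0],[0,-12.4,0,-9.5,0],[0,-15.6,0,-12,0]]])

```text
clock: 7.98
ee_pos: [0.4751, 0.1452, 0.2486]
tool_rot: [-1.567, 0.002, -1.908]
ft_force: [0.9, 0.2, -1.2]
width: 0.0194
```

Request:
step_arm(rows=[[[0,-3.1,0,-2.4,-7],[0,-6.2,0,-4.8,-14],[0,-9.3,0,-7.1,-21],[0,-12.4,0,-9.5,-28],[0,-15.1,0,-11.5,-35]]])

```text
clock: 8.4
ee_pos: [0.4161, 0.3266, 0.2487]
tool_rot: [-1.567, 0.001, -1.29]
ft_force: [0.3, -0.1, -1.2]
width: 0.019
```

```bash
python3 - <<'E'
from h import *
s=arm.state();print(s['clock'],s['width'],s['ee_pos'],s['ft_force'],s['joints'])
print(tool((.417,.324,.06)))
save('wrist','w6.png')
E
```

```text
8.4 0.019001613784265122 [0.41605502 0.32660052 0.24873084] [ 0.33391084 -0.09272248 -1.21713098] [5.77395848e-01 3.12375387e-01 1.71031568e+00 2.41257311e-04
 1.11466726e+00 2.96907368e-01]
[ 0.3  18.87 -0.06]
```

View pics/w6.png

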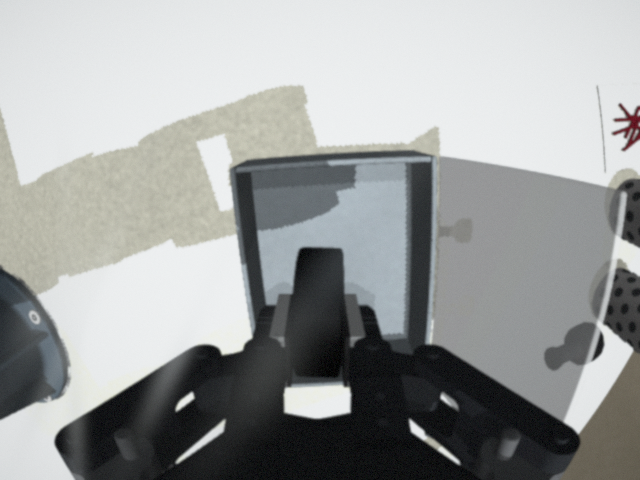

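Request:
step_arm(rows=[[[0,0.3,4,0,-3],[0,0.3,8,0,-3],[0,0.3,12,0,-3],[0,0.3,16,0,-3],[0,0.3,18,0,-3]]])

```text
clock: 8.87
ee_pos: [0.417, 0.3208, 0.0643]
tool_rot: [-1.572, -0.0, -1.245]
ft_force: [-1.1, -0.9, -1.2]
width: 0.0191
```

Request:
step_arm(rows=[[[0,0,0.4,0,0],[0.5,0,0.4,0,0],[0.5,0,0.4,0,0],[0.5,0,0.4,0,0],[0.5,0,0.4,0,0]]])

```text
clock: 9.28
ee_pos: [0.4183, 0.3215, 0.0635]
tool_rot: [-1.569, 0.001, -1.245]
ft_force: [0.0, -0.0, -0.2]
width: 0.0429
```

Request:
step_arm(rows=[[[0.5,0,-2,0,0],[0.5,0,-6,0,0],[0.5,0,-10,0,0],[0.5,0,-14,0,0],[0.5,0,-18.5,0,0]]])

```text
clock: 9.7
ee_pos: [0.4173, 0.3209, 0.2465]
tool_rot: [-1.57, 0.0, -1.245]
ft_force: [1.0, 0.4, -0.1]
width: 0.0426
```

```bash
python3 - <<'E'
from h import *
s=arm.state();print(s['clock'],s['width'],s['ee_pos'],s['ft_force'])
print(tool((.603,-.235,.25)))
E
```

```text
9.7 0.042595802835001646 [0.41732972 0.32087729 0.24652004] [ 1.03843005  0.40869998 -0.10457323]
[58.61 -0.36 -0.21]
```

Request:
step_arm(rows=[[[0.6,3.9,0,0,0],[0.6,7.8,0,0,0],[0.6,11.7,0,0,0],[0.6,15.6,0,0,0],[0.6,19.5,0,0,0]]])

```text
clock: 10.12
ee_pos: [0.4804, 0.1347, 0.2449]
tool_rot: [-1.569, -0.0, -1.245]
ft_force: [1.4, 0.7, 0.1]
width: 0.0512
```

Request:
step_arm(rows=[[[0.6,3.9,0,0,0],[0.6,7.8,0,0,0],[0.6,11.7,0,0,0],[0.6,15.6,0,0,0],[0.6,19.5,0,0,0]]])

```text
clock: 10.53
ee_pos: [0.5429, -0.0503, 0.2449]
tool_rot: [-1.57, -0.001, -1.245]
ft_force: [1.3, 1.2, 1.1]
width: 0.0511
```

Request:
step_arm(rows=[[[0.6,3.9,0,0,7],[0.6,7.8,0,0,14],[0.6,11.7,0,0,21],[0.6,15.6,0,0,28],[0.6,19.5,0,0,35]]])

```text
clock: 10.95
ee_pos: [0.6052, -0.2351, 0.2448]
tool_rot: [-1.57, -0.0, -1.862]
ft_force: [1.1, 0.7, 0.8]
width: 0.051
```

Request:
step_arm(rows=[[[0.6,0,0,0,3],[0.6,0,0,0,3]]])

```text
clock: 11.12
ee_pos: [0.6049, -0.2348, 0.2441]
tool_rot: [-1.57, -0.0, -1.913]
ft_force: [-0.6, 0.4, -0.2]
width: 0.0513
```

```bash
cat >> h.py <<'E'
def chk(fn):
    # blue-bin centroid and dark column near chute stop
    s=arm.state();print(s['clock'],s['width'],s['ee_pos'],s['tool_rot'].round(3));t=tool((.603,-.235,.090));print('to stop',t,wproj((.603,-.235,.1035)))
    save('wrist',fn);im=cv2.imread('pics/raw_'+fn);g=im.max(2)
    for v in range(170,310,12):
        r=np.where(g[v,290:400]<75)[0];print(v,(r.min()+290,r.max()+290) if len(r) else None,end=' ')
E
python3 -c "
from h import *
chk('w7.png')"
```

```text
11.1167 0.051310098092769284 [ 0.60494047 -0.23480824  0.24405645] [-1.57  -0.    -1.913]
to stop [ 0.08 15.41 -0.18] [315.91567898 234.38600389]
170 (np.int64(301), np.int64(327)) 182 (np.int64(290), np.int64(326)) 194 (np.int64(290), np.int64(345)) 206 (np.int64(290), np.int64(344)) 218 (np.int64(290), np.int64(327)) 230 (np.int64(303), np.int64(326)) 242 (np.int64(303), np.int64(326)) 254 (np.int64(304), np.int64(325)) 266 None 278 None 290 None 302 (np.int64(379), np.int64(387))
```

Request:
step_arm(rows=[[[0.6,0,4,-0.2,0],[0.6,0,8,-0.2,0],[0.6,0,11.5,-0.2,0],[0.6,0,14.2,-0.2,0],[0.6,0,15.4,-0.2,0]]])

```text
clock: 11.58
ee_pos: [0.6015, -0.2304, 0.0868]
tool_rot: [-1.576, 0.001, -1.905]
ft_force: [-0.1, -0.0, -0.3]
width: 0.0515
```

Request:
step_arm(rows=[[[0,0,0,0,0],[0,0,0,0,0],[0,0,0,0,0],[0,0,0,0,0],[0,0,0,0,0]]])

```text
clock: 12.0
ee_pos: [0.6043, -0.2325, 0.0923]
tool_rot: [-1.567, 0.0, -1.908]
ft_force: [1.2, 3.3, 8.1]
width: 0.0186
```

Request:
step_arm(rows=[[[0,0,-1,0,0],[0,0,-4,0,0],[0,0,-8,0,0],[0,0,-12,0,0],[0,0,-16,0,0]]])

```text
clock: 12.42
ee_pos: [0.6027, -0.2324, 0.2531]
tool_rot: [-1.57, -0.0, -1.908]
ft_force: [0.6, -0.7, -0.9]
width: 0.0188
```

```bash
python3 - <<'E'
from h import *
s=arm.state();print(s['clock'],s['width'],s['ee_pos'],s['ft_force'])
for t in ((.438,.262),(.459,.201)):print(tool((*t,.25)))
E
```

```text
12.4167 0.01877355818634596 [ 0.60273722 -0.23239622  0.25309635] [ 0.59903191 -0.65534725 -0.9446946 ]
[-41.2    0.27 -31.91]
[-36.14   0.28 -27.91]
```

Request:
step_arm(rows=[[[0,-2.8,0,-2.1,0],[0,-5.6,0,-4.3,0],[0,-8.4,0,-6.5,0],[0,-11.2,0,-8.7,0],[0,-14,0,-10.9,0]]])

```text
clock: 12.83
ee_pos: [0.5457, -0.063, 0.2513]
tool_rot: [-1.569, 0.0, -1.908]
ft_force: [0.7, 1.3, -0.3]
width: 0.0186
```

Request:
step_arm(rows=[[[0,-2.8,0,-2.1,0],[0,-5.6,0,-4.3,0],[0,-8.4,0,-6.5,0],[0,-11.2,0,-8.7,0],[0,-14,0,-10.9,0]]])

```text
clock: 13.25
ee_pos: [0.4893, 0.1053, 0.2513]
tool_rot: [-1.569, 0.001, -1.908]
ft_force: [1.3, -0.5, -0.8]
width: 0.0187
```

Request:
step_arm(rows=[[[0,-2.8,0,-2.1,-7],[0,-5.6,0,-4.3,-14],[0,-8.4,0,-6.5,-21],[0,-11.2,0,-8.7,-28],[0,-13.2,0,-10.1,-35]]])

```text
clock: 13.67
ee_pos: [0.4373, 0.2642, 0.2513]
tool_rot: [-1.569, 0.0, -1.29]
ft_force: [1.0, -0.5, -0.8]
width: 0.0187
```

Request:
step_arm(rows=[[[0,0,0,0,-3],[0,0,0,0,-3]]])

```text
clock: 13.83
ee_pos: [0.438, 0.263, 0.251]
tool_rot: [-1.569, -0.0, -1.24]
ft_force: [0.3, -0.1, -0.8]
width: 0.0188
```

```bash
python3 - <<'E'
from h import *
s=arm.state();print(s['clock'],s['width'],s['ee_pos'],s['ft_force'])
print(tool((.438,.262,.062)));save('wrist','w8.png')
E
```

```text
13.8333 0.018833735106089246 [0.43804703 0.26296505 0.25102427] [ 0.26157985 -0.09540342 -0.76722137]
[ 0.09 18.9  -0.06]
```

View pics/w8.png

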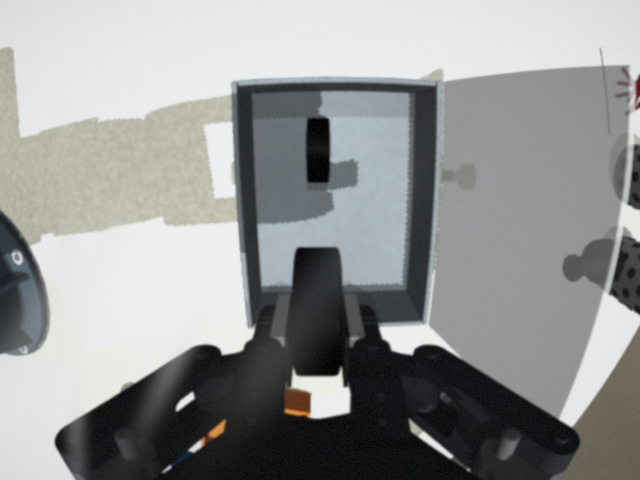

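Request:
step_arm(rows=[[[0,0,4,0,0],[0,0,8,0,0],[0,0,12,0,0],[0,0,16,0,0],[0,0,18.2,0,0]]])

```text
clock: 14.3
ee_pos: [0.4375, 0.2603, 0.0649]
tool_rot: [-1.574, -0.001, -1.249]
ft_force: [0.4, 0.5, -0.8]
width: 0.0189
```

Request:
step_arm(rows=[[[0,0,0.4,0,0],[0.5,0,0.4,0,0],[0.5,0,0.4,0,0],[0.5,0,0.4,0,0],[0.5,0,0.4,0,0]]])

```text
clock: 14.72
ee_pos: [0.439, 0.2618, 0.0647]
tool_rot: [-1.57, 0.0, -1.246]
ft_force: [-0.3, 0.1, 0.8]
width: 0.0426
```

Request:
step_arm(rows=[[[0.5,0,-2,0,0],[0.5,0,-6,0,0],[0.5,0,-10,0,0],[0.5,0,-14,0,0],[0.5,0,-18.5,0,0]]])

```text
clock: 15.13
ee_pos: [0.4381, 0.2616, 0.248]
tool_rot: [-1.57, 0.0, -1.246]
ft_force: [0.7, 0.4, 0.1]
width: 0.0424
```

```bash
python3 - <<'E'
from h import *
s=arm.state();print(s['clock'],s['width'],s['ee_pos'],s['ft_force'])
print(tool((.603,-.235,.25)))
E
```

```text
15.1333 0.04243290782556417 [0.43808511 0.26156393 0.24796979] [0.6651652  0.39680621 0.07838236]
[52.32 -0.2  -0.23]
```

Request:
step_arm(rows=[[[0.6,3.6,0,0,0],[0.6,7.2,0,0,0],[0.6,10.8,0,0,0],[0.6,14.4,0,0,0],[0.6,18,0,0,0]]])

```text
clock: 15.55
ee_pos: [0.4964, 0.0896, 0.2464]
tool_rot: [-1.57, -0.0, -1.245]
ft_force: [0.9, 1.1, -0.3]
width: 0.0514
```

Request:
step_arm(rows=[[[0.6,3.6,0,0,0],[0.6,7.2,0,0,0],[0.6,10.8,0,0,0],[0.6,14.4,0,0,0],[0.6,18,0,0,0]]])

```text
clock: 15.97
ee_pos: [0.5539, -0.0812, 0.2463]
tool_rot: [-1.57, -0.001, -1.246]
ft_force: [0.6, 0.5, 0.5]
width: 0.0516
```

Request:
step_arm(rows=[[[0.6,3.6,0,0,7],[0.6,7.2,0,0,14],[0.6,10.8,0,0,21],[0.6,14.4,0,0,28],[0.6,16.3,0,-0.3,35]]])

```text
clock: 16.38
ee_pos: [0.6036, -0.2381, 0.2459]
tool_rot: [-1.569, -0.001, -1.864]
ft_force: [-0.1, -0.0, -0.5]
width: 0.0512
```

Request:
step_arm(rows=[[[0.6,0,0,0,2.9],[0.6,0,0,0,2.9]]])

```text
clock: 16.55
ee_pos: [0.6028, -0.2358, 0.2457]
tool_rot: [-1.571, -0.0, -1.911]
ft_force: [-0.7, -0.2, -0.8]
width: 0.0511
```

```bash
python3 -c "
from h import *
chk('w9.png')"
```

```text
16.55 0.051146375979958414 [ 0.60282976 -0.23582436  0.24565577] [-1.571 -0.    -1.911]
to stop [-8.000e-02  1.557e+01 -1.000e-02] [318.1843214  231.62948431]
170 (np.int64(290), np.int64(294)) 182 (np.int64(290), np.int64(342)) 194 (np.int64(290), np.int64(345)) 206 (np.int64(290), np.int64(343)) 218 (np.int64(290), np.int64(329)) 230 (np.int64(306), np.int64(329)) 242 (np.int64(306), np.int64(329)) 254 (np.int64(308), np.int64(326)) 266 None 278 None 290 None 302 (np.int64(379), np.int64(387))
```

Black at the stop (col 317), blue behind. Grip.

Request:
step_arm(rows=[[[0.6,0,4,0,0],[0.6,0,8,0,0],[0.6,0,11.5,0,0],[0.6,0,14.4,0,0],[0.6,0,15.6,0,0]]])

```text
clock: 17.02
ee_pos: [0.6013, -0.2329, 0.086]
tool_rot: [-1.576, 0.001, -1.904]
ft_force: [-0.5, 0.5, -0.3]
width: 0.0512
```

Request:
step_arm(rows=[[[0,0,0,0,0],[0,0,0,0,0],[0,0,0,0,0],[0,0,0,0,0],[0,0,0,0,0]]])

```text
clock: 17.43
ee_pos: [0.6042, -0.2347, 0.0919]
tool_rot: [-1.567, -0.0, -1.906]
ft_force: [0.0, 1.0, 8.7]
width: 0.019
```

Request:
step_arm(rows=[[[0,0,-1,0,0],[0,0,-4,0,0],[0,0,-8,0,0],[0,0,-12,0,0],[0,0,-16,0,0]]])

```text
clock: 17.85
ee_pos: [0.6026, -0.2345, 0.2527]
tool_rot: [-1.57, -0.0, -1.906]
ft_force: [0.2, -0.4, -0.5]
width: 0.0184
```

```bash
python3 - <<'E'
from h import *
s=arm.state();print(s['clock'],s['width'],s['ee_pos'],s['ft_force'])
for t in ((.459,.201),):print(tool((*t,.25)))
E
```

```text
17.85 0.018362233216241492 [ 0.60263949 -0.2344509   0.25272631] [ 0.15277957 -0.38828452 -0.50992869]
[-36.39   0.25 -27.9 ]
```

Request:
step_arm(rows=[[[0,-2.5,0,-2,0],[0,-5.2,0,-4,0],[0,-7.8,0,-6,0],[0,-10.4,0,-8,0],[0,-13,0,-10,0]]])

```text
clock: 18.27
ee_pos: [0.5506, -0.0776, 0.2509]
tool_rot: [-1.57, 0.0, -1.907]
ft_force: [0.6, 0.5, 0.0]
width: 0.0188
```

Request:
step_arm(rows=[[[0,-2.5,0,-2,0],[0,-5.2,0,-4,0],[0,-7.8,0,-6,0],[0,-10.4,0,-8,0],[0,-13,0,-10,0]]])

```text
clock: 18.68
ee_pos: [0.4991, 0.0781, 0.2508]
tool_rot: [-1.569, 0.0, -1.906]
ft_force: [0.1, 0.0, -0.4]
width: 0.0188
```

Request:
step_arm(rows=[[[0,-2.1,0,-1.6,-7],[0,-4.2,0,-3.2,-14],[0,-6.3,0,-4.8,-21],[0,-8.4,0,-6.4,-28],[0,-10.4,0,-7.9,-35]]])

```text
clock: 19.1
ee_pos: [0.4589, 0.2023, 0.2508]
tool_rot: [-1.569, -0.0, -1.289]
ft_force: [0.9, 0.2, -1.0]
width: 0.0188
```

Request:
step_arm(rows=[[[0,0,0,0,-3],[0,0,0,0,-3]]])

```text
clock: 19.27
ee_pos: [0.4591, 0.202, 0.2507]
tool_rot: [-1.57, -0.0, -1.239]
ft_force: [0.7, 0.0, -1.3]
width: 0.0188
```

```bash
python3 - <<'E'
from h import *
s=arm.state();print(s['clock'],s['width'],s['ee_pos'],s['ft_force'])
print(tool((.459,.201,.062)));save('wrist','w10.png');save('scene','s10.png')
E
```

```text
19.2667 0.01876765284904742 [0.45910853 0.20199663 0.25066562] [ 0.66247076  0.00169468 -1.25825424]
[ 0.09 18.87 -0.07]
```

View pics/w10.png

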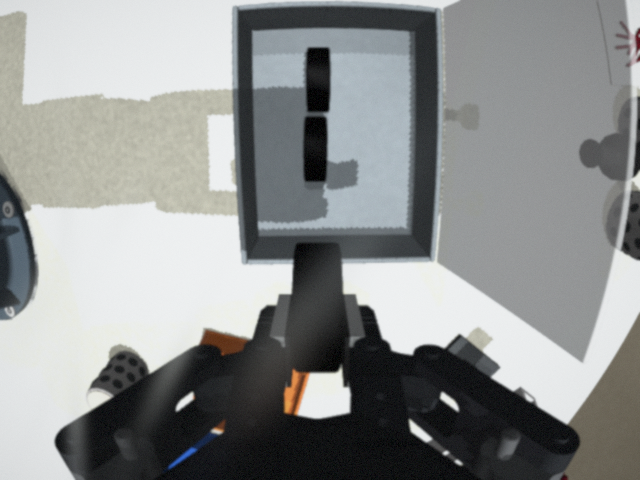

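Request:
step_arm(rows=[[[0,0.1,4,0,0],[0,0.1,8,0,0],[0,0.1,12,0,0],[0,0.1,16,0,0],[0,0.1,18.2,0,0]]])

```text
clock: 19.78
ee_pos: [0.4595, 0.2007, 0.0657]
tool_rot: [-1.571, 0.002, -1.248]
ft_force: [-6.8, 16.1, 10.2]
width: 0.0189
```

Request:
step_arm(rows=[[[0,0,0.4,0,0],[0.5,0,0.4,0,0],[0.5,0,0.4,0,0],[0.5,0,0.4,0,0],[0.5,0,0.4,0,0]]])

```text
clock: 20.2
ee_pos: [0.4604, 0.1998, 0.0642]
tool_rot: [-1.57, -0.0, -1.245]
ft_force: [-0.3, 0.0, 0.4]
width: 0.0428
```

Request:
step_arm(rows=[[[0.5,0,-2,0,0],[0.5,0,-6,0,0],[0.5,0,-10,0,0],[0.5,0,-14,0,0],[0.5,0,-18.5,0,0]]])

```text
clock: 20.62
ee_pos: [0.4595, 0.1997, 0.2477]
tool_rot: [-1.57, -0.0, -1.244]
ft_force: [0.5, 0.0, -0.2]
width: 0.0431
```

```bash
python3 - <<'E'
from h import *
s=arm.state();print(s['clock'],s['width'],s['ee_pos'],s['ft_force'])
print(tool((.603,-.235,.25)))
E
```

```text
20.6167 0.043065055714344914 [0.45947561 0.19967278 0.24769255] [ 0.45297009  0.04661248 -0.24478113]
[45.77 -0.23 -0.35]
```

View pics/s10.png

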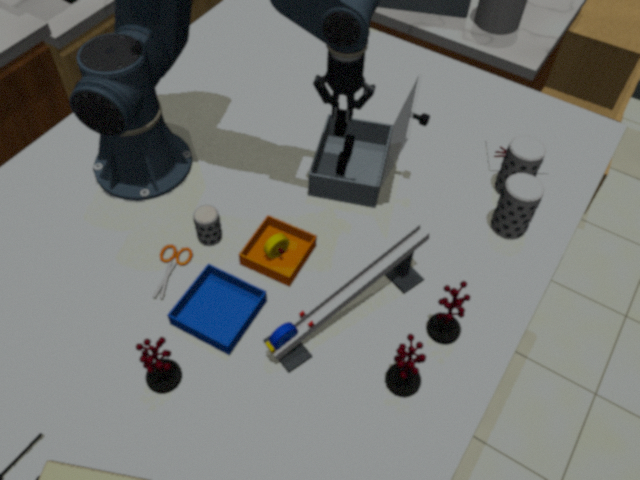

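Request:
step_arm(rows=[[[0.6,3.6,0,0,0],[0.6,7.2,0,0,0],[0.6,10.8,0,0,0],[0.6,14.4,0,0,0],[0.6,18,0,0,0]]])

```text
clock: 21.03
ee_pos: [0.518, 0.0277, 0.2461]
tool_rot: [-1.57, -0.001, -1.244]
ft_force: [-0.6, 0.6, 0.0]
width: 0.0515
```

Request:
step_arm(rows=[[[0.6,3.6,0,0,0],[0.6,7.2,0,0,0],[0.6,10.8,0,0,0],[0.6,14,0,0,0],[0.6,16,0,0,0]]])

```text
clock: 21.45
ee_pos: [0.5697, -0.1251, 0.2458]
tool_rot: [-1.57, -0.001, -1.246]
ft_force: [0.1, -0.7, 0.1]
width: 0.0512
```

Request:
step_arm(rows=[[[0.6,3.6,0,0,7],[0.6,6,0,0,14],[0.6,8,0,0,21],[0.6,10,0,0,28],[0.6,11.8,0,-0.4,35]]])

```text
clock: 21.87
ee_pos: [0.6037, -0.2363, 0.2458]
tool_rot: [-1.57, -0.0, -1.861]
ft_force: [-0.4, 0.2, -0.8]
width: 0.0515
```

Request:
step_arm(rows=[[[0.6,0,0,0,2.9],[0.6,0,0,0,2.9]]])

```text
clock: 22.03
ee_pos: [0.6031, -0.236, 0.2455]
tool_rot: [-1.57, -0.0, -1.909]
ft_force: [-0.1, 0.1, 0.6]
width: 0.051
```

```bash
python3 - <<'E'
from h import *
s=arm.state();print(s['clock'],s['width'],s['ee_pos'],s['tool_rot'].round(3));print('to stop',tool((.603,-.235,.090)),wproj((.603,-.235,.1035)))
save('wrist','w11.png')
h=cv2.cvtColor(cv2.imread('pics/raw_w11.png'),cv2.COLOR_BGR2HSV);m=cv2.inRange(h,(105,130,40),(125,255,255))
k,l,st,ce=cv2.connectedComponentsWithStats(m)
for i in range(1,k):
    if st[i,4]>150:print(st[i],ce[i].round(1),wpx(*ce[i],.01))
E
```

```text
22.0333 0.05099564810680698 [ 0.60311834 -0.23603057  0.24553213] [-1.57  -0.    -1.909]
to stop [-0.1  15.55 -0.05] [317.69050355 231.51944014]
[   98   170   163   180 16872] [175.7 261.4] [ 0.43809871 -0.2403256   0.01      ]
[ 304  187   25   68 1604] [315.6 220.3] [ 0.5962993  -0.24797391  0.01      ]
[ 510  336   62   53 1728] [536.8 359.3] [ 0.81744113 -0.5260235   0.01      ]
[590 430  25  25 358] [603.  441.3] [ 0.98456175 -0.84057775  0.01      ]
```

Request:
step_arm(rows=[[[0.6,0,4,0,0],[0.6,0,8,0,0],[0.6,0,11.5,0,0],[0.6,0,14.4,0,0],[0.6,0,15.6,0,0]]])

```text
clock: 22.5
ee_pos: [0.6016, -0.2335, 0.0855]
tool_rot: [-1.576, 0.001, -1.902]
ft_force: [-0.5, -0.1, -1.3]
width: 0.0507
```

Request:
step_arm(rows=[[[0,0,0,0,0],[0,0,0,0,0],[0,0,0,0,0],[0,0,0,0,0],[0,0,0,0,0]]])

```text
clock: 22.92
ee_pos: [0.6045, -0.2351, 0.0915]
tool_rot: [-1.567, -0.0, -1.904]
ft_force: [1.1, 2.5, 7.0]
width: 0.019
```

Request:
step_arm(rows=[[[0,0,-1,0,0],[0,0,-4,0,0],[0,0,-8,0,0],[0,0,-11,0,0],[0,0,-12,0,0]]])

```text
clock: 23.33
ee_pos: [0.6049, -0.2355, 0.2157]
tool_rot: [-1.563, -0.001, -1.905]
ft_force: [0.9, -0.3, -0.5]
width: 0.0186
```

Request:
step_arm(rows=[[[0,1.2,0,-3.2,0],[0,2.4,0,-6.4,0],[0,3.6,0,-9.6,0],[0,4.8,0,-12.8,0],[0,5.7,0,-15.6,0]]])

```text
clock: 23.75
ee_pos: [0.4351, -0.2372, 0.2095]
tool_rot: [-1.571, -0.0, -1.905]
ft_force: [0.2, 0.1, 1.1]
width: 0.019
```

```bash
python3 - <<'E'
from h import *
s=arm.state();print(s['clock'],s['width'],s['ee_pos'],s['tool_rot'].round(3));print('to bin',tool((.437,-.237,.062)))
save('wrist','w12.png');save('top','t12.png')
E
```

```text
23.75 0.018996929020129505 [ 0.43507469 -0.23723373  0.2095001 ] [-1.571 -0.    -1.905]
to bin [-0.09 14.75  0.18]
```

View pics/w12.png

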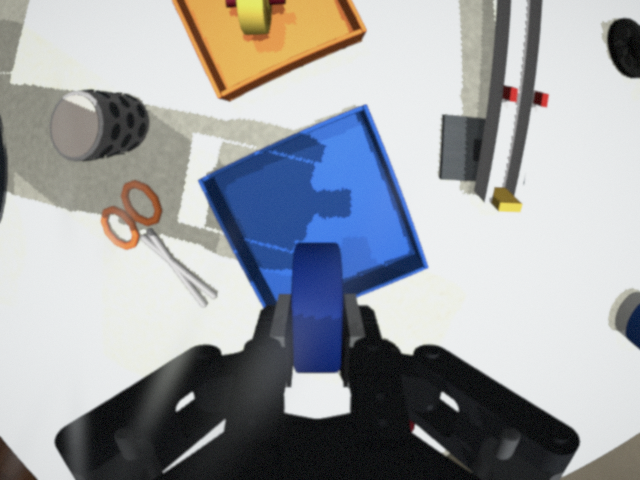

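```bash
python3 - <<'E'
from h import *
w=[wpx(*p,.04) for p in((203,180),(427,266))];print(w,(w[0]+w[1])/2,np.linalg.norm(w[0]-w[1]))
E
```

```text
[array([ 0.35688744, -0.17079138,  0.04      ]), array([ 0.51061039, -0.30392804,  0.04      ])] [ 0.43374892 -0.23735971  0.04      ] 0.2033620383797729
```

Request:
step_arm(rows=[[[0,0,4,0,0],[0,0,8,0,0],[0,0,11,0,0],[0,0,13.5,0,0],[0,0,14.2,0,0]]])

```text
clock: 24.27
ee_pos: [0.4363, -0.2366, 0.0642]
tool_rot: [-1.575, 0.001, -1.905]
ft_force: [-1.3, -0.3, -0.9]
width: 0.0187
```

Request:
step_arm(rows=[[[0,0,0.3,0,0],[0.5,0,0.3,0,0],[0.5,0,0.3,0,0],[0.5,0,0.3,0,0],[0.5,0,0.3,0,0]]])

```text
clock: 24.68
ee_pos: [0.438, -0.2379, 0.0655]
tool_rot: [-1.569, -0.001, -1.905]
ft_force: [-0.4, 0.5, -0.6]
width: 0.0424
```

Request:
step_arm(rows=[[[0.5,0,-2,0,0],[0.5,0,-6,0,0],[0.5,0,-10,0,0],[0.5,0,-14,0,0],[0.5,0,-18.5,0,0]]])

```text
clock: 25.1
ee_pos: [0.4369, -0.2372, 0.2486]
tool_rot: [-1.57, -0.0, -1.905]
ft_force: [0.6, -0.0, -0.8]
width: 0.0428
```

```bash
python3 - <<'E'
from h import *
s=arm.state();print(s['clock'],s['width'],s['ee_pos'],s['joints'].round(2))
import cv2
# lid: fit angle + box pose with top picture t1
from scipy.optimize import least_squares
corn=[(87,260),(192,222),(221,298),(121,336)]
loc=[(.085,.11),(.085,-.11),(-.085,-.11),(-.085,.11)]
lidpx=[(40,224),(162,182)]; knob=(102,192)
def W(q,l): c,k=np.cos(q[2]),np.sin(q[2]);return np.array([q[0]+c*l[0]-k*l[1],q[1]+k*l[0]+c*l[1],l[2]])
def lid(q,d,y,h): a=q[3];return W(q,(.085-d*np.cos(a)+h*np.sin(a),y,.078+d*np.sin(a)+h*np.cos(a)))
def f(q):
    r=[proj('top',W(q,(*l,.078)))-c for l,c in zip(loc,corn)]
    r+=[proj('top',lid(q,.17,y,0.003))-np.array(p) for y,p in zip((.11,-.11),lidpx)]
    r+=[proj('top',lid(q,.14,0,.035))-np.array(knob)]
    return np.concatenate(r)
r=least_squares(f,[.452,.267,.33,1.7]);q=r.x;print(q,f(q).round(1));print('knob',lid(q,.14,0,.041),'tip',lid(q,.17,0,0))
E
```

```text
25.1 0.042757599451267336 [ 0.43693669 -0.23723963  0.24862868] [-0.59  0.26  1.79 -0.    1.1  -0.26]
[0.45208132 0.26842005 0.3619825  1.83201672] [ 1.1 -0.4 -0.3 -3.1  0.4 -0.8 -5.   3.9  0.2  1.5 -0.  -3.5  3.3  2.2]
knob [0.60242864 0.32535175 0.20266192] tip [0.57263205 0.31406874 0.24223284]
```

Request:
step_arm(rows=[[[0.2,-3.7,-1.6,0.2,0],[0.2,-7.4,-3.2,0.5,0],[0.2,-11,-4.8,0.7,0],[0,-14.7,-6.4,1,0],[0,-18.4,-8,1.2,0]]])

```text
clock: 25.52
ee_pos: [0.5092, -0.0659, 0.3278]
tool_rot: [-1.569, 0.0, -1.905]
ft_force: [0.3, -1.1, 0.7]
width: -0.0001
```

Request:
step_arm(rows=[[[0,-3.7,0,0.2,0],[0,-7.4,0,0.5,0],[0,-11,0,0.7,0],[0,-14.7,0,1,0],[0,-18.4,0,1.2,0]]])

```text
clock: 25.93
ee_pos: [0.5809, 0.1041, 0.3269]
tool_rot: [-1.57, 0.0, -1.905]
ft_force: [-0.5, -0.0, -0.1]
width: 0.0
```

Request:
step_arm(rows=[[[0,-3.7,0,0.2,7],[0,-7.4,0,0.5,14],[0,-11,0,0.7,21],[0,-14.7,0,1,28],[0,-18.4,0,1.2,35]]])

```text
clock: 26.35
ee_pos: [0.6525, 0.2739, 0.3269]
tool_rot: [-1.57, 0.001, -2.522]
ft_force: [1.8, -0.7, -0.1]
width: 0.0001
```

Request:
step_arm(rows=[[[0,0,0,0,7],[0,0,0,0,14],[0,0,0,0,16],[0,0,0,0,16]]])

```text
clock: 26.68
ee_pos: [0.6521, 0.2724, 0.3266]
tool_rot: [-1.571, 0.001, -2.796]
ft_force: [0.3, -1.1, 0.7]
width: -0.0003
```

```bash
python3 - <<'E'
from h import *
s=arm.state();print(s['clock'],s['width'],s['ee_pos'],s['tool_rot'],s['joints'].round(2));p,R=pose();print(R.round(2))
save('wrist','w13.png');save('top','t13.png')
a=cv2.imread('pics/raw_w13.png');b=cv2.imread('pics/raw_t13.png')
cv2.imwrite('pics/m13.png',cv2.resize(np.vstack([a[:,:],b]),(480,720))[:,:])
cv2.imwrite('pics/m13.png',np.hstack([cv2.resize(a,(400,300)),cv2.resize(b,(400,300))]))
E
```

```text
26.6833 -0.0003482039489653696 [0.65208138 0.27243333 0.32657248] [-1.57075968e+00  5.21149063e-04 -2.79607564e+00] [ 0.33  0.6   1.08 -0.    1.46  1.56]
[[-0.94  0.    0.34]
 [-0.34  0.   -0.94]
 [-0.   -1.    0.  ]]
```

View pics/m13.png

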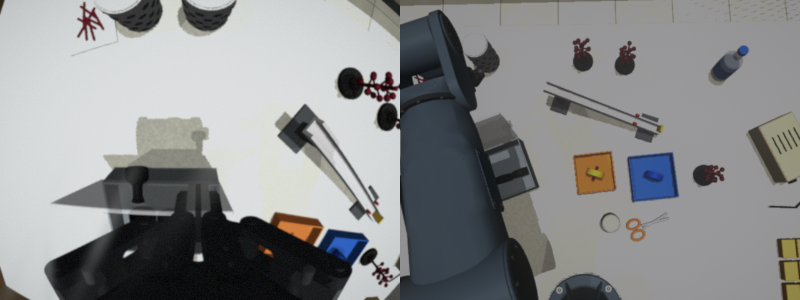

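Request:
step_arm(rows=[[[0,0,3,0,0],[0,0,6,0,0],[0,0,9,0,0],[0,0,9.8,0,0],[0,0,9.8,0,0]]])

```text
clock: 27.2
ee_pos: [0.6514, 0.2718, 0.226]
tool_rot: [-1.571, -0.004, -2.794]
ft_force: [0.5, -0.2, 0.5]
width: 0.0
```

Request:
step_arm(rows=[[[0,2.5,0,0,0],[0,4.5,0,0,0],[0,6.5,0,0,0],[0,8.7,0.2,0,0],[0,10.2,0.3,0,0]]])

```text
clock: 27.62
ee_pos: [0.5562, 0.2374, 0.2279]
tool_rot: [-1.571, 0.004, -2.794]
ft_force: [0.4, 0.9, 1.3]
width: -0.0
```

```bash
python3 - <<'E'
from h import *
s=arm.state();print(s['clock'],s['ee_pos'],s['ft_force'])
save('scene','s14.png')
E
```

```text
27.6167 [0.55616137 0.23744068 0.2279401 ] [0.39764304 0.89961918 1.26728921]
```

Request:
step_arm(rows=[[[0,1.5,0.2,0,0],[0,3,0.5,0,0],[0,5,1.4,0,0],[0,7,2.55,0,0],[0,8.7,4.1,0,0]]])

```text
clock: 28.08
ee_pos: [0.4756, 0.2083, 0.1866]
tool_rot: [-1.571, 0.006, -2.794]
ft_force: [1.6, 0.8, -1.4]
width: -0.0001
```

Request:
step_arm(rows=[[[0,1.4,1.8,0,0],[0,2.2,3.4,0,0],[0,2.8,4.85,0,0],[0,3.2,6.5,0,0],[0,3.4,8.2,0,0]]])

```text
clock: 28.5
ee_pos: [0.4442, 0.1969, 0.1033]
tool_rot: [-1.571, 0.004, -2.794]
ft_force: [0.9, 0.1, 5.9]
width: -0.0001
```

Request:
step_arm(rows=[[[0,0,0.2,0,0],[0,0,0.4,0,0],[0,0,0.4,0,0]]])

```text
clock: 28.75
ee_pos: [0.4445, 0.197, 0.1027]
tool_rot: [-1.57, 0.003, -2.794]
ft_force: [-18.5, -7.5, 50.1]
width: -0.0001
```

```bash
python3 - <<'E'
from h import *
s=arm.state();print(s['clock'],s['ee_pos'],s['ft_force'],s['width'])
E
```

```text
28.75 [0.44449165 0.19701173 0.10269651] [-18.51082123  -7.5257293   50.12063295] -0.00011239925346861915
```

Request:
step_arm(rows=[[[0,0,-1,0,0],[0,0,-4,0,0],[0,0,-8,0,0],[0,0,-12,0,0],[0,0,-16,0,0]]])

```text
clock: 29.17
ee_pos: [0.4434, 0.1966, 0.262]
tool_rot: [-1.571, 0.003, -2.794]
ft_force: [1.2, 0.1, -0.4]
width: -0.0
```

Request:
step_arm(rows=[[[0,0,0,4,0],[0,0,0,8,0],[0,0,0,12,0],[0,0,0,16,0],[0,0,0,20,0]]])

```text
clock: 29.58
ee_pos: [0.5121, 0.0063, 0.2604]
tool_rot: [-1.569, 0.003, -2.794]
ft_force: [0.9, 1.3, -0.1]
width: 0.0001
```

Request:
step_arm(rows=[[[0,0,0,4,0],[0,0,0,8,0],[0,0,0,12,0],[0,0,0,16,0],[0,0,0,20,0]]])

```text
clock: 30.0
ee_pos: [0.5799, -0.1824, 0.2604]
tool_rot: [-1.569, 0.002, -2.794]
ft_force: [0.3, -0.0, 0.9]
width: -0.0001
```

```bash
python3 - <<'E'
from h import *
s=arm.state();print(s['clock'],s['ee_pos'],s['ft_force'])
save('scene','s15.png');save('top','t15.png')
a=cv2.imread('pics/raw_s15.png')[100:400,130:530];b=cv2.imread('pics/raw_t15.png')[80:380,20:540]
cv2.imwrite('pics/m15.png',np.vstack([cv2.resize(b,(520,300)),cv2.resize(a,(520,300*520//520))])) if 0 else cv2.imwrite('pics/m15.png',np.hstack([a,cv2.resize(b,(400,231)) if 0 else b[:,:400]]))
E
```

```text
30.0 [ 0.57985572 -0.18236472  0.26037669] [ 0.30814473 -0.01706439  0.92025303]
```

View pics/m15.png

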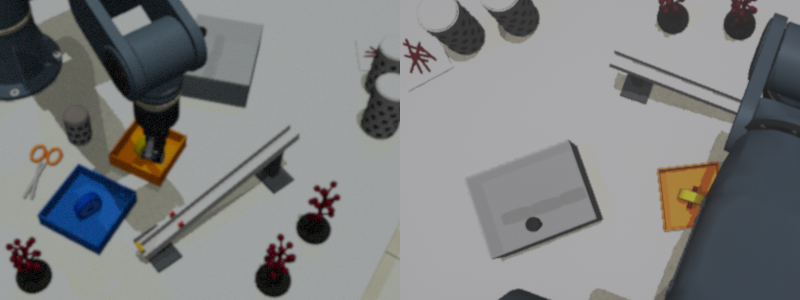

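```bash
python3 -c "
from station import arm
print(arm.close_job())"
```

```text
the job is handed in; nothing more can be done
None
```

The job is done and handed in at about 30 s on the robot clock; `close_job()` gives no verdict.

- **Faulty base:** I lifted the yellow base straight up and put it in the orange scrap tray before anything else. The other bases then rolled down.
- **Black and blue bases:** Three black bases went from the chute into the grey counting box, and the one blue base went into the blue return bin. I saw no stray black base on the bench in any picture.
- **Lid:** I pushed it shut and pressed it down. The fingertips met firm resistance at 84 mm, which is where the top of a shut lid should be.

The last pictures showed:
- the chute empty
- the lid flat
- the yellow base in the scrap tray
- the blue base in the bin
- the wax trees standing, and the arm clear of everything

The black bases showed only as a dark bar through the shut lid. I saw the first two standing in the box earlier. The third was released there, but I have no clear picture of it.

Two contacts were firmer than planned: about 56 N at the wrist when lowering the yellow base into the tray, and about 50 N when pressing the lid shut. Both are below the 120 N wrist limit. I noticed no grip slip and no bin or tray being moved.

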